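# Draw back a rack loader's sprung pusher rod and hold it

## Robot

A 6-joint arm with a two-finger parallel gripper is mounted at the origin on the work surface. World frame = base frame: x ahead of the robot, y to its left, z up, the work surface at z = 0. Lengths are in m, angles in degrees, forces in N, time in s.
With the tool pointing down it reaches from about 0.4 to 0.825 m from the base axis. Payload 7 kg.
Tool frame: the origin (TCP) lies at the very end of the fingers, on their centre line; the grasp point (between the pads) lies 19 mm behind it (ctrl.grasp_offset is the distance from the TCP to the grasp point, in m); z points along the fingers, y is the line along which they close (so a half turn about z gives the same grasp; the last joint's range is limited). The gripper opens to 88 mm and grips with 3 to 60 N. Pads are 19 mm wide; open, the fingers measure 130 mm over their backs; the gripper's body (78 mm by 193 mm) begins 47 mm behind the grasp point.
Start: joints at [91.564, 20.546, 0.682, 0, -70.136, -16.507], TCP at [0.174, 0.652, 0.227] pointing down, gripper open.
Joint ranges: [-176.03, 176.03], [-82.01, 121.73], [-58.28, 71.71], [-173.87, 95.51], [-174.79, -0.11], [-173.66, 173.66]. Speed limits (degrees/s): [136.94, 136.94, 172.46, 180, 180, 180].

## Interface

Orientations are given as [roll, pitch, yaw] about the fixed x, y, z axes, in that order (R = Rz(yaw) Ry(pitch) Rx(roll)).
In Python, from plant import ctrl gives the robot as it stands. The module is installed in compiled form; this text tells all that it offers.
- The arm moves only by the tool jog_arm, never from a script. Its argument "plan" is a list that holds one entry, the list of rows, each a list of 7 numbers: the opening, from 0 (shut) to 1 (fully open), then the shift along the tool's x, y, z in m, then the turn, a rotation vector about the tool's x, y, z in degrees. A call has 1 to 20 rows; each row is the pose to reach, as a shift and turn from the pose commanded when the call began, along the tool's axes at that moment; what a row does not reach only later rows make up. A row lasts 1/8 s, in which the tool goes at most 62.5 mm and 10.7 degrees, less where a joint would pass 70% of its speed; a pose out of reach is approached as far as the arm can. A call with a gripper value outside its range is refused whole. The fingers move at their own pace and stop on an object; the grip force is fixed at half the most. Time passes only in rows, so rows that repeat a pose let the fingers close. It gives the time, the measured TCP pose, the force, the opening and the grip force at its end, in the units of the state.
- ctrl.get_obs(): the state, without advancing time (a new reading comes with each control period).
- ctrl.snapshot(name): name is "scene" or "top" or "wrist"; returns a dict with "image" (420x560x3 uint8, red, green, blue), "vertical_fov" (degrees; the focal length in pixels is half the picture's height over the tangent of half this angle, whatever the lens; pixels are square), "cx", "cy" (the principal point, pixels), "R" (3x3) and "t" (3): a world point X has camera coordinates R X + t; the wrist camera has in their place "T_tool_cam" (4x4, takes a point from camera to tool coordinates, whose origin is the TCP and whose axes are the flange's). Camera axes: x right, y down, z forward; pixel columns grow to the right and rows downward; lengths in m; the calibration is good to about 2 mm. The wrist camera is an equidistant fisheye: a pixel r from the principal point sees the ray r / f radians off the axis. A picture is of the moment at which its call begins: read the wrist's pose just before it. There is no depth.
- ctrl.close_job(): hands the job in; it is judged then, once.
The state is a dict: "clock": time; "joint_pos": joint angles; "qvel": joint speeds; "tau": joint torques, N m; "tool_pos": TCP position; "orientation": TCP orientation; "force": force on the tool from outside, world axes, zero at the start; "moment": the same for the moment, N m; "opening": finger opening in m; "gripper_force": force on a finger pad.
Only numpy, scipy, OpenCV 4.12 (cv2) and the standard library are available. Lean on these libraries where they do the work, as an engineer would, in place of code of your own. Each camera call takes 0.05 s, during which the arm holds its last target. There are 200 camera calls.

## Task

Pick up the standing spring clip by its handle and push it down onto the bare neck of the rack loader's pusher rod, just behind the end collar, until the sprung jaw snaps shut under the rod. Then, pulling only by the clip, draw the telescoping rod out against its spring until the end collar is level with the upright fin of the length mark, and finish while still holding it there with the clip in the gripper. Do not grip the rod itself, and leave the length mark, the white jar, the tall bottle and the tube rack as they stand.

Things in the scene. Friction and masses are not known exactly. Their poses are not given: they have to be found in the camera images.
- loader: White rack loader fixed on the bench, mm: origin on the bench under the middle of the rod's bare neck (rod in); the rod pulls out along its -x (level, roughly to the robot), z up. Base 130 wide, 6 thick, from 160 in front (-x) to 340 behind. Outer tube (22 dia) has its mouth 20 behind the origin; grey block 74 high 46 to 74 behind; then lane walls 38 high, tubes 109 high from 221 behind on.
- rod: Steel telescoping rod, 12 mm dia, level, axis 45 above the bench. Origin on its axis at the middle of the bare neck; axes as the loader's. End collar 24 dia, 10 thick, 20 to 30 in front (-x) of this origin; with the rod in, the neck is bare for 40 from collar to outer tube. Starts fully in; a spring pulls it in: about 2.3 N at the start, 5 N 60 mm out, 7.3 N 110 mm out; stop at 130 mm.
- collar (a point): Centre of the rod's end collar, on the rod's axis. It is 25 mm in front (-x of the loader) of the middle of the bare neck.
- mark (a point): Top of the upright fin (4 thick, 12 wide, 28 high, its top 50 mm above the bench) of the black length-mark rider, on a rail 45 mm to the +y side of the rod's axis. Axes as the loader's: the collar's centre must come to the same x. Its place along the rod varies: the collar has 60 to 110 mm to travel. Friction keeps it put.
- clip: Steel spring clip with grey handle, standing on its jaws, 74 mm high, about 110 g. Origin under its feet; x lies along the rod when clipped on (either way round), y across the jaws, z up. Jaws 22 (x) by 29 (y), 30 high; handle 16 (x) by 26 (y), 30 to 74 up. Mouth opens down, 18 wide at the foot, fixed jaw +y, hinged jaw -y; pushed straight down on the rod it snaps on at about 5 to 10 N.
- clip_handle (a point): Centre of the clip's handle, 52 above its feet: the place to grasp, across 16 or 26.
- clip_seat (a point): Point in the clip, 18 above its feet and 34 below the handle's centre, that lies on the rod's axis when the clip is seated (rod against the roof of the mouth).
- clip_jaw (a joint): Opening of the sprung hinged jaw, rad: 0 shut, about 0.2 while the rod passes; a light spring closes it.
- jar: Bystander: white screw-top jar, 52 diameter, 75 high, on the bench; origin under its centre. It and the clip may change sides.
- reagent: Bystander: tall white bottle, 70 diameter, 160 high; origin under its centre.
- rack: Bystander: loose grey tube rack 140 x 90, 104 high with its tubes; origin under its centre.
There are look-alikes about, which are no part of the job. Leave any yellow look-alike of the clip alone.

How it is judged:
By the outcome, as a careful person would: the job done as asked, in the order asked, and still so for the second after the job is handed in, while the arm keeps its last pose, push and grip.
It also fails if it takes over 58 s, if anything falls off the work surface, if the arm or the gripper's body presses on something with over 40 N, if the wrist force passes 120 N, or if a joint passes its speed limit or range.

## Working session

There is one attempt and no reset: what is moved stays moved. The work goes in short steps, Python scripts to look and compute and a tool call to move; the robot and the scene stay as the last step left them, time stands still between calls to the robot, and variables do not carry over. Pictures are saved under pics/ and viewed, at most 10 in all, crops included, and the job is handed in when it is done.

Besides the shell and the picture viewer there is one more tool, called after "Call:" by a JSON object that holds its "name" and its "arguments", one argument or row to a line. jog_arm: Moves the arm, as the interface text tells. Its arguments: {"type":"object","properties":{"plan":{"type":"array","items":{"type":"array","items":{"type":"array","items":{"type":"number"}}}}},"required":["plan"]}

```bash
mkdir -p pics; cat > h.py <<'E'
import numpy as np, cv2, pickle
from plant import ctrl
from scipy.spatial.transform import Rotation as Ro
def snap(n,tag):
    o=ctrl.get_obs(); s=ctrl.snapshot(n); s['obs']=o
    cv2.imwrite(f'pics/{tag}.png',s['image'][:,:,::-1]); pickle.dump(s,open(f'{tag}.pkl','wb')); return s
def ray(s,u,v):
    f=210/np.tan(np.radians(s['vertical_fov'])/2)
    if 'R' in s:
        d=np.array([(u-s['cx'])/f,(v-s['cy'])/f,1]); R=np.array(s['R']);t=np.array(s['t'])
        return -R.T@t, R.T@d
    a,b=u-s['cx'],v-s['cy']; r=np.hypot(a,b)+1e-9; th=r/f
    d=np.array([np.sin(th)*a/r,np.sin(th)*b/r,np.cos(th)])
    T=np.array(s['T_tool_cam']); W=Ro.from_euler('xyz',s['obs']['orientation'],degrees=True).as_matrix()
    return np.array(s['obs']['tool_pos'])+W@T[:3,3], W@T[:3,:3]@d
def pl(s,u,v,z):
    c,d=ray(s,u,v); return c+d*(z-c[2])/d[2]
def proj(s,X):
    f=210/np.tan(np.radians(s['vertical_fov'])/2); X=np.array(X)
    if 'R' in s:
        p=np.array(s['R'])@X+np.array(s['t']); return s['cx']+f*p[0]/p[2], s['cy']+f*p[1]/p[2]
    T=np.array(s['T_tool_cam']); W=Ro.from_euler('xyz',s['obs']['orientation'],degrees=True).as_matrix()
    p=T[:3,:3].T@(W.T@(X-np.array(s['obs']['tool_pos']))-T[:3,3]); r=np.hypot(p[0],p[1]); th=np.arctan2(r,p[2])
    return s['cx']+f*th*p[0]/r, s['cy']+f*th*p[1]/r
E
python3 - <<'E'
from h import *
ims=[]
for n in ['scene','top','wrist']:
    s=snap(n,n+'0'); print(n,s['vertical_fov'],s['cx'],s['cy'],s.get('R'),s.get('t'),s.get('T_tool_cam'))
print(ctrl.get_obs())
E
```

```text
scene 47.74014204439136 274.4153535948045 211.09669438232552 [[-0.73236564  0.68090682 -0.00254602]
 [ 0.52503218  0.56232215 -0.63885445]
 [-0.43356867 -0.46921179 -0.76932341]] [ 0.40436577 -0.24211053  1.35427335] None
top 47.49382473517768 276.52560414582314 209.8076228287033 [[ 0.00548185 -0.99964515  0.02606778]
 [-0.99945588 -0.00632497 -0.03237179]
 [ 0.03252518 -0.02587614 -0.9991359 ]] [-0.0215573   0.56168898  1.21161926] None
wrist 65.70646984690485 282.64347258361363 211.0379213671047 None None [[-5.84477191e-04 -9.54806979e-01 -2.97225993e-01  8.16489400e-02]
 [ 9.99999789e-01 -4.74291546e-04 -4.42828664e-04 -2.89245519e-04]
 [ 2.81844123e-04 -2.97226190e-01  9.54807055e-01 -1.57225415e-01]
 [ 0.00000000e+00  0.00000000e+00  0.00000000e+00  1.00000000e+00]]
{'clock': 0.15, 'joint_pos': array([ 9.15662227e+01,  2.05842131e+01,  6.45844259e-01, -1.21012875e-02,
       -7.01385402e+01, -1.65072515e+01]), 'qvel': array([ 0.09508653, -0.16193203,  0.19025042,  0.05778534,  0.01734832,
       -0.00515542]), 'tau': array([-8.00847520e-04, -5.83275318e+01,  2.93289900e+01,  7.00105056e+00,
        8.76593665e-03, -1.10340873e-04]), 'tool_pos': array([0.17397463, 0.65180195, 0.22582114]), 'orientation': array([ 1.79923028e+02, -1.09457408e-02, -1.49451405e+01]), 'force': array([ 0.31035951, -0.12858059,  0.32151927]), 'moment': array([ 0.0160053 ,  0.00998705, -0.01490853]), 'gripper_force': 0.0, 'opening': 0.08803057523052263}
```

View pics/top0.png

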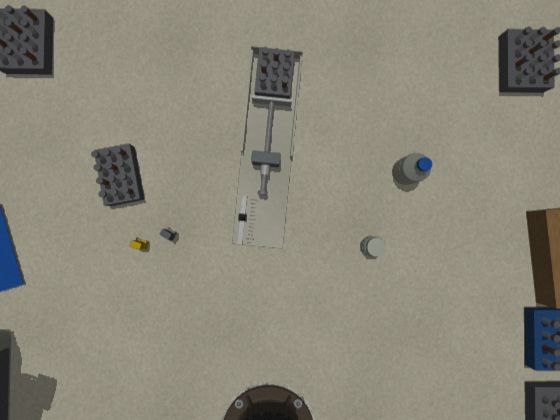

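View pics/scene0.png

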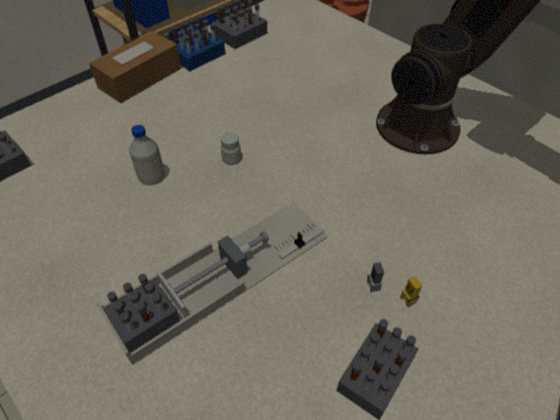

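The top view shows the loader running up from (258,246) to (276,50), with the rod's collar at (263,193), the rider at (242,216), the grey clip at (168,234) and the yellow look-alike at (139,244). The scene view has the clip at (376,277) and the collar at (264,238). I'll enlarge these next.

```bash
python3 - <<'E'
from h import *
t=pickle.load(open('top0.pkl','rb'));s=pickle.load(open('scene0.pkl','rb'))
c=lambda s,x0,y0,w,h,k:cv2.resize(s['image'][y0:y0+h,x0:x0+w,::-1],None,fx=k,fy=k,interpolation=cv2.INTER_CUBIC)
a=np.hstack([c(t,225,140,70,115,5),c(t,150,215,40,40,10)[:400].repeat(1,0) if 0 else cv2.copyMakeBorder(c(t,150,215,40,40,10),0,175,0,0,cv2.BORDER_CONSTANT)])
cv2.imwrite('pics/c1.png',a); 
b=np.hstack([c(s,225,215,105,70,5),cv2.copyMakeBorder(c(s,360,255,30,45,7),0,35,0,0,cv2.BORDER_CONSTANT)])
cv2.imwrite('pics/c2.png',b)
E
```

```text
(no output)
```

View pics/c1.png

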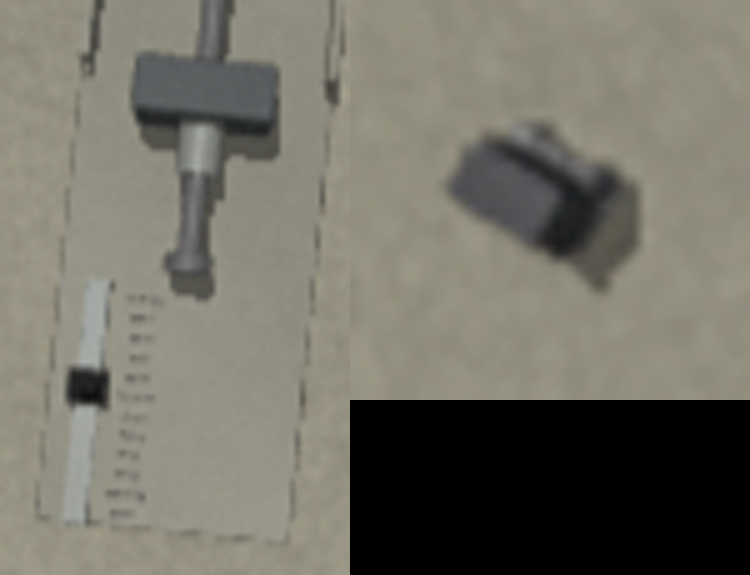

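View pics/c2.png

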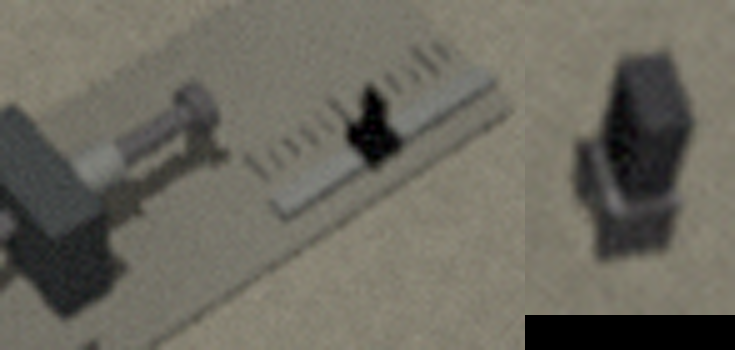

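Crop one shows the collar at top pixel (262.6,192), the rider fin near (242.5,217) and the clip's handle top near (165.8,234), its long side running down to the right. Crop two shows the fin tip at scene (299.5,233) and the clip's handle top near (376,268).

```bash
python3 - <<'E'
from h import *
t=pickle.load(open('top0.pkl','rb'));s=pickle.load(open('scene0.pkl','rb'))
np.set_printoptions(precision=4,suppress=True)
print('cam',ray(t,0,0)[0])
A=pl(t,232.4,243.6,.006);B=pl(t,282.6,248.4,.006);print('front',A,B,np.linalg.norm(A-B),(A+B)/2,np.degrees(np.arctan2(*(A-B)[1::-1]))-90)
C=pl(t,252,47.5,.006);D=pl(t,301,53,.006);print('back',C,D,np.linalg.norm(C-D)); m=(C+D)/2-(A+B)/2;print('len',np.linalg.norm(m),'yaw',np.degrees(np.arctan2(m[1],m[0])))
print('collar',pl(t,262.6,192.4,.045),'block top',pl(t,225+206/5,140+85/5,.074),'fin',pl(t,242.5,217,.05),'fin scene',pl(s,225+373/5,215+87/5,.05))
print('collar scene',pl(s,225+197/5,215+107/5,.045))
P=lambda u,v:pl(t,150+(u-350)/10,215+v/10,.074)
print('clip',P(508,192),pl(s,360+(655-525)/7,255+88/7,.074)); d=P(545,250)-P(450,187);print(np.linalg.norm(d),np.degrees(np.arctan2(d[1],d[0])))
print('jar',pl(t,374,247,.075))
E
```

```text
cam [0.5221 0.0134 1.2293]
front [0.4749 0.0939 0.006 ] [ 0.4632 -0.0344  0.006 ] 0.1288402909708486 [0.469  0.0297 0.006 ] -5.204432734423463
back [0.9821 0.0475 0.006 ] [ 0.9696 -0.0797  0.006 ] 0.12778964306734336
len 0.5088947075912594 yaw -5.163519826316232
collar [0.6037 0.0175 0.045 ] block top [0.6879 0.0092 0.074 ] fin [0.5422 0.0667 0.05  ] fin scene [0.539  0.0679 0.05  ]
collar scene [0.6009 0.0201 0.045 ]
clip [0.4994 0.2494 0.074 ] [0.4985 0.2529 0.074 ]
0.027379390993975447 -123.24630556211214
jar [ 0.4708 -0.2537  0.075 ]
```

Call:
{"name": "jog_arm", "arguments": {
  "plan": [
    [[1,0.418,0.303,0,0,0,108],[1,0.418,0.303,0,0,0,108],[1,0.418,0.303,0,0,0,108],[1,0.418,0.303,0,0,0,108],[1,0.418,0.303,0,0,0,108],[1,0.418,0.303,0,0,0,108],[1,0.418,0.303,0,0,0,108],[1,0.418,0.303,0,0,0,108],[0.6,0.418,0.303,0,0,0,108],[0.6,0.418,0.303,0,0,0,108],[0.6,0.418,0.303,0,0,0,108],[0.6,0.418,0.303,0,0,0,108],[0.6,0.418,0.303,0,0,0,108],[0.6,0.418,0.303,0,0,0,108]]
  ]
}}

```text
clock: 1.9
tool_pos: [0.4996, 0.2519, 0.2266]
orientation: [180.0, 0.0, -122.8]
force: [-0.1, -0.3, -0.8]
opening: 0.0526
gripper_force: 0.0
```

```bash
python3 - <<'E'
from h import *
s=snap('wrist','w1'); o=s['obs']; print(o['clock'],o['tool_pos'],o['orientation'],o['joint_pos'],o['opening'])
im=s['image'].astype(int)
print(proj(s,[.499,.251,.074]),proj(s,[.603,.0175,.045]),proj(s,[.54,.067,.05]))
u,v=proj(s,[.499,.251,.05]); u=int(np.clip(u-75,0,410));v=int(np.clip(v-75,0,270)); print(u,v)
a=cv2.resize(s['image'][v:v+150,u:u+150,::-1],None,fx=3,fy=3,interpolation=cv2.INTER_CUBIC)
b=cv2.resize(s['image'][:,:,::-1],(320,240))
cv2.imwrite('pics/c3.png',np.hstack([a,cv2.copyMakeBorder(b,0,210,0,0,cv2.BORDER_CONSTANT)]))
E
```

```text
1.9 [0.49961854 0.25188846 0.2265736 ] [ 1.79999739e+02  1.71372764e-03 -1.22838512e+02] [ 4.68021311e+01  9.71071944e+00 -1.41001058e+01 -6.17505804e-04
 -6.61875359e+01 -7.96403934e+01] 0.05264073977679473
(np.float64(283.4859174245167), np.float64(194.12779815354986)) (np.float64(95.74448568307932), np.float64(72.09089133506541)) (np.float64(156.0650859890679), np.float64(68.76914447748351))
208 113
```

View pics/c3.png

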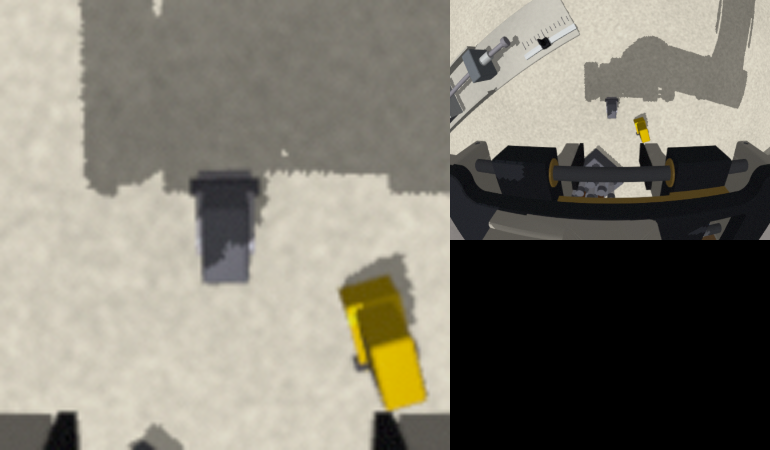

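The wrist crop shows the clip at crop pixels x 198–252, with its top face at y 203–283. That is centred on the predicted point and aligned with the fingers, and the yellow look-alike is well clear to the lower right. I'll descend and grip.

Call:
{"name": "jog_arm", "arguments": {
  "plan": [
    [[0.6,0.001,0,0.05,0,0,0],[0.6,0.001,0,0.1,0,0,0],[0.6,0.001,0,0.14,0,0,0],[0.6,0.001,0,0.17,0,0,0],[0.6,0.001,0,0.188,0,0,0],[0.6,0.001,0,0.188,0,0,0],[0.6,0.001,0,0.188,0,0,0],[0,0.001,0,0.188,0,0,0],[0,0.001,0,0.188,0,0,0],[0,0.001,0,0.188,0,0,0],[0,0.001,0,0.188,0,0,0],[0,0.001,0,0.188,0,0,0],[0,0.001,0,0.188,0,0,0],[0,0.001,0,0.188,0,0,0]]
  ]
}}

```text
clock: 3.7
tool_pos: [0.4993, 0.2508, 0.0387]
orientation: [-180.0, 0.0, -122.9]
force: [-1.0, -0.7, 2.0]
opening: 0.016
gripper_force: 30.0
```

Call:
{"name": "jog_arm", "arguments": {
  "plan": [
    [[0,0,0,-0.04,0,0,0],[0,0,0,-0.09,0,0,0],[0,0,0,-0.13,0,0,0],[0,0.025,-0.047,-0.13,0,0,-7],[0,0.05,-0.094,-0.13,0,0,-14],[0,0.075,-0.14,-0.13,0,0,-21],[0,0.1,-0.19,-0.13,0,0,-27.7],[0,0.12,-0.22,-0.13,0,0,-27.7],[0,0.128,-0.236,-0.13,0,0,-27.7],[0,0.128,-0.236,-0.13,0,0,-27.7],[0,0.128,-0.236,-0.13,0,0,-27.7],[0,0.128,-0.236,-0.13,0,0,-27.7]]
  ]
}}

```text
clock: 5.2
tool_pos: [0.6274, 0.0161, 0.1687]
orientation: [-180.0, 0.0, -95.2]
force: [0.6, -0.3, -1.1]
opening: 0.0156
gripper_force: 30.0
```

```bash
python3 - <<'E'
from h import *
s=snap('wrist','w2'); o=s['obs']; print(o['clock'],o['tool_pos'],o['orientation'],o['joint_pos'],o['opening'],o['force'])
for P in ([.628,.0152,.045],[.6034,.0175,.045],[.54,.067,.05]): print(proj(s,P))
cv2.imwrite('pics/c4.png',cv2.resize(s['image'][:320,:,::-1],None,fx=1.42,fy=1.42,interpolation=cv2.INTER_CUBIC))
E
```

```text
5.2 [0.62739246 0.01607628 0.1686574 ] [-1.79998501e+02  1.01181484e-02 -9.51687400e+01] [ 1.92572216e+01  1.85006947e+01 -1.01923202e+01 -9.79592383e-03
 -6.13014364e+01 -2.44212582e+01] 0.015586285939005658 [ 0.63060846 -0.30845576 -1.14194505]
(np.float64(283.0163111897438), np.float64(202.79660173889735))
(np.float64(310.4687420106263), np.float64(202.87717436944502))
(np.float64(379.6248544159458), np.float64(248.41027269368448))
```

View pics/c4.png

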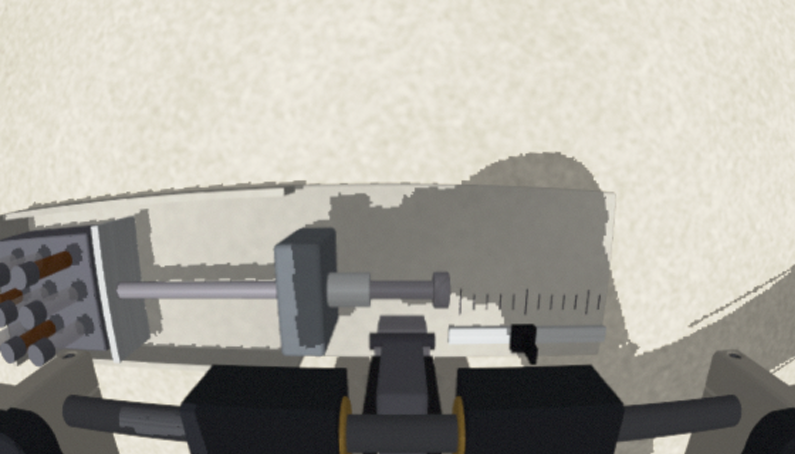

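The clip hangs centred over the neck: jaw at x≈402 and neck at 370–433, with the collar at 432–449 and y≈290. The fin tip is at about (532,359). I'll go 5 mm towards the collar and descend.

Call:
{"name": "jog_arm", "arguments": {
  "plan": [
    [[0,0,0.005,0.03,0,0,0],[0,0,0.005,0.06,0,0,0],[0,0,0.005,0.073,0,0,0],[0,0,0.005,0.073,0,0,0],[0,0,0.005,0.073,0,0,0]]
  ]
}}

```text
clock: 5.88
tool_pos: [0.6236, 0.0158, 0.0968]
orientation: [-179.9, 0.0, -95.2]
force: [0.3, -0.4, -1.8]
opening: 0.0159
gripper_force: 30.0
```

```bash
python3 - <<'E'
from h import *
s=snap('wrist','w3'); o=s['obs']; print(o['tool_pos'],o['force'])
cv2.imwrite('pics/c5.png',cv2.resize(s['image'][160:360,180:440,::-1],None,fx=3,fy=3,interpolation=cv2.INTER_CUBIC))
E
```

```text
[0.62363877 0.01578589 0.09679373] [ 0.29420101 -0.38188488 -1.75085609]
```

View pics/c5.png

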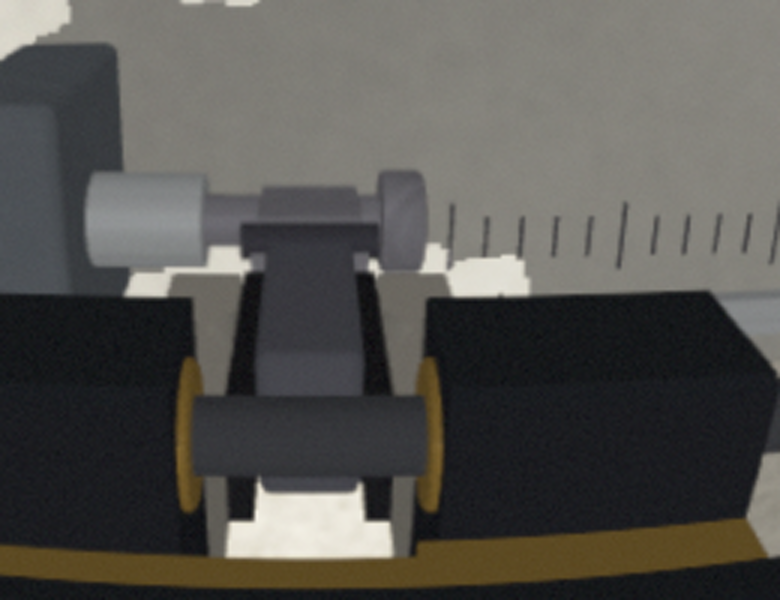

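The clip is close above the neck, between the collar (crop x 380–428) and the tube (ends at 207). Its near jaw's lower edge is at y≈187, and the rod's upper edge is at y≈195.

```bash
python3 - <<'E'
from h import *
s=pickle.load(open('w3.pkl','rb')); T=np.array(s['obs']['tool_pos']);W=Ro.from_euler('xyz',s['obs']['orientation'],degrees=True).as_matrix()
c=lambda P:(np.array(proj(s,P))-[180,160])*3
print('jaw foot',c(T+W@[.0145,0,.0387]),'handle top near/far',c(T+W@[.013,0,-.0353]),c(T+W@[-.013,0,-.0353]),'handle foot',c(T+W@[.013,0,.0087]))
for dy in(-.002,0,.002):
  R=np.array([.637,.0150+dy,.045]) # neck, right by the tube
  print(dy,'rod near edge',c(R+[0,-.006*.9,.006*.3]),'tube near/axis',c(np.array([.655,.0134+dy,.045])+[0,-.0099,.0048]),'collar near',c(np.array([.6034,.0175+dy,.045])+[0,-.0108,.0052]))
E
```

```text
jaw foot [312.88450136 175.73596669] handle top near/far [315.60608015 351.95997244] [315.08844267 496.95531932] handle foot [313.74382897 235.65554843]
-0.002 rod near edge [250.69269201 191.44049825] tube near/axis [166.84804872 176.9372693 ] collar near [399.80450691 171.15128345]
0 rod near edge [251.66611598 199.73455149] tube near/axis [168.05994397 185.39167202] collar near [400.36180837 179.68929394]
0.002 rod near edge [252.63659523 207.97806533] tube near/axis [169.27210054 193.79704552] collar near [400.91114715 188.17581125]
```

Call:
{"name": "jog_arm", "arguments": {
  "plan": [
    [[0,0.001,0,0.006,0,0,0],[0,0.001,0,0.012,0,0,0],[0,0.001,0,0.017,0,0,0],[0,0.001,0,0.02,0,0,0],[0,0.001,0,0.023,0,0,0]]
  ]
}}

```text
clock: 6.55
tool_pos: [0.6232, 0.0149, 0.0727]
orientation: [-179.9, 0.0, -95.2]
force: [0.4, 2.9, 0.8]
opening: 0.0158
gripper_force: 30.0
```

Call:
{"name": "jog_arm", "arguments": {
  "plan": [
    [[0,0,0,0.003,0,0,0],[0,0,0,0.006,0,0,0],[0,0,0,0.006,0,0,0],[0,0,0,0.006,0,0,0]]
  ]
}}

```text
clock: 7.05
tool_pos: [0.6225, 0.0149, 0.066]
orientation: [180.0, 0.0, -95.2]
force: [0.6, 6.0, -2.8]
opening: 0.0158
gripper_force: 30.0
```

Call:
{"name": "jog_arm", "arguments": {
  "plan": [
    [[0,-0.001,0,0.001,0,0,0],[0,-0.001,0,0.002,0,0,0],[0,-0.001,0,0.003,0,0,0],[0,-0.001,0,0.003,0,0,0]]
  ]
}}

```text
clock: 7.55
tool_pos: [0.6236, 0.0151, 0.0654]
orientation: [-179.9, -0.0, -95.2]
force: [-1.7, 0.6, 11.2]
opening: 0.0158
gripper_force: 30.0
```

Call:
{"name": "jog_arm", "arguments": {
  "plan": [
    [[0,0,0,-0.002,0,0,0],[0,0,0,-0.005,0,0,0],[0,0,0,-0.005,0,0,0]]
  ]
}}

```text
clock: 7.92
tool_pos: [0.6222, 0.0152, 0.0682]
orientation: [179.9, -0.0, -95.3]
force: [0.1, 0.4, -2.9]
opening: 0.0158
gripper_force: 30.0
```

```bash
python3 - <<'E'
from h import *
s=snap('wrist','w4'); o=s['obs']; print(o['tool_pos'],o['force'])
t=snap('scene','s4')
a=cv2.resize(s['image'][130:260,200:400,::-1],None,fx=2.5,fy=2.5,interpolation=cv2.INTER_CUBIC)
b=cv2.resize(t['image'][210:275,235:295,::-1],None,fx=5,fy=5,interpolation=cv2.INTER_CUBIC)
cv2.imwrite('pics/c6.png',np.hstack([a,b]))
E
```

```text
[0.62219994 0.01517628 0.06819486] [ 0.12161718  0.44116442 -2.91055988]
```

View pics/c6.png

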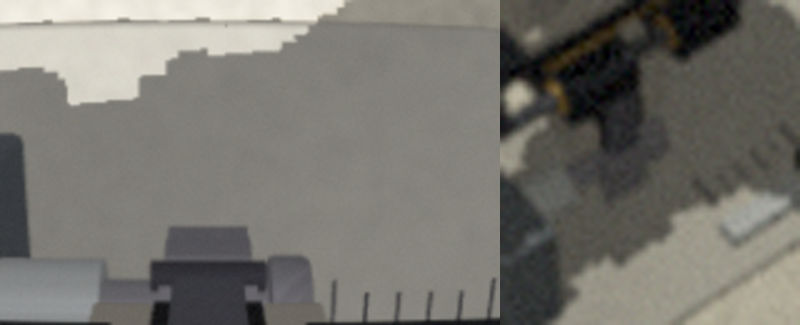

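The clip straddles the rod: the near jaw stands in front of the neck at crop (208,245), beside the collar at (290,280). I'll test the hold with a small lift.

Call:
{"name": "jog_arm", "arguments": {
  "plan": [
    [[0,0,0,-0.001,0,0,0],[0,0,0,-0.002,0,0,0],[0,0,0,-0.002,0,0,0]]
  ]
}}

```text
clock: 8.4
tool_pos: [0.6225, 0.0152, 0.0705]
orientation: [180.0, -0.0, -95.2]
force: [-0.2, -1.2, -3.1]
opening: 0.0159
gripper_force: 30.0
```

Call:
{"name": "jog_arm", "arguments": {
  "plan": [
    [[0,0,0,0.002,0,0,0],[0,0,0,0.004,0,0,0],[0,0,0,0.007,0,0,0],[0,0,0,0.007,0,0,0]]
  ]
}}

```text
clock: 8.9
tool_pos: [0.6244, 0.0157, 0.0655]
orientation: [-179.8, 0.0, -95.2]
force: [-1.1, -1.4, 8.5]
opening: 0.0157
gripper_force: 30.0
```

Call:
{"name": "jog_arm", "arguments": {
  "plan": [
    [[0,0,0,-0.0015,0,0,0],[0,0,0,-0.0015,0,0,0],[0,0,0,-0.0015,0,0,0]]
  ]
}}

```text
clock: 9.28
tool_pos: [0.6232, 0.0157, 0.0656]
orientation: [-179.9, 0.0, -95.2]
force: [-0.4, -0.3, 5.9]
opening: 0.016
gripper_force: 30.0
```

```bash
python3 - <<'E'
from h import *
s=snap('wrist','w5'); o=s['obs']; print(o['tool_pos'],o['force'],o['moment'])
a=cv2.resize(s['image'][200:270,210:360,::-1],None,fx=5,fy=5,interpolation=cv2.INTER_CUBIC)
cv2.imwrite('pics/c7.png',cv2.convertScaleAbs(a,alpha=1.8))
T=np.array(o['tool_pos']);W=Ro.from_euler('xyz',o['orientation'],degrees=True).as_matrix()
c=lambda P:(np.array(proj(s,P))-[210,200])*5
for x,z in((.0145,.0387),(.0145,.0087),(.009,.0387),(.006,.0207)): print(x,z,c(T+W@[x,0,z]))
E
```

```text
[0.62322746 0.01568453 0.06556973] [-0.35325633 -0.34953043  5.87061185] [0.41728879 0.29881048 0.0483141 ]
0.0145 0.0387 [371.47872114  92.88879335]
0.0145 0.0087 [372.9319994  180.10062572]
0.009 0.0387 [371.43417765 133.53139855]
0.006 0.0207 [372.20499388 209.31453606]
```

View pics/c7.png

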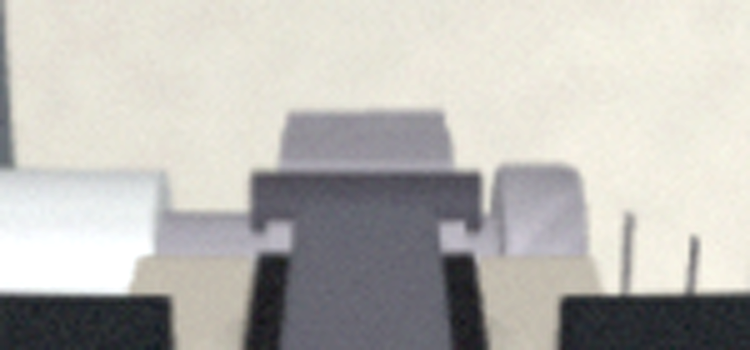

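The jaw foot edge is at crop y 110 and its offset from the handle is unchanged from before the push (3.4 px, was 3.8 px free). The clip also meets a firm stop at its seated height, so it is seated with the jaw shut. I'll draw the rod most of the way now.

Call:
{"name": "jog_arm", "arguments": {
  "plan": [
    [[0,0,0.002,-0.0005,0,0,0],[0,0,0.004,-0.0005,0,0,0],[0,0,0.008,-0.0005,0,0,0],[0,0,0.014,-0.0005,0,0,0],[0,0,0.021,-0.0005,0,0,0],[0,0,0.028,-0.0005,0,0,0],[0,0,0.035,-0.0005,0,0,0],[0,0,0.041,-0.0005,0,0,0],[0,0,0.047,-0.0005,0,0,0],[0,0,0.052,-0.0005,0,0,0],[0,0,0.057,-0.0005,0,0,0],[0,0,0.06,-0.0005,0,0,0],[0,0,0.06,-0.0005,0,0,0]]
  ]
}}

```text
clock: 10.95
tool_pos: [0.5629, 0.0211, 0.0656]
orientation: [-180.0, 0.0, -95.2]
force: [3.4, 0.9, 0.7]
opening: 0.0155
gripper_force: 30.0
```

```bash
python3 - <<'E'
from h import *
s=snap('wrist','w6'); o=s['obs']; print(o['tool_pos'],o['orientation'],o['force'],o['moment'])
t=snap('top','t6'); t2=snap('scene','s6')
a=cv2.resize(s['image'][190:300,215:415,::-1],None,fx=4,fy=4,interpolation=cv2.INTER_CUBIC)
b=cv2.resize(t2['image'][210:240,260:360,::-1],None,fx=5,fy=5,interpolation=cv2.INTER_CUBIC)
b=cv2.copyMakeBorder(b,0,0,0,300,cv2.BORDER_CONSTANT)
cv2.imwrite('pics/c8.png',cv2.convertScaleAbs(np.vstack([a,b]),alpha=1.8))
for P in ([.6034,.0175,.045],[.54,.067,.05]): print(proj(s,P))
E
```

```text
[0.56285425 0.02110144 0.06562502] [-1.79996552e+02  8.79855875e-03 -9.52364249e+01] [3.39926617 0.93984439 0.69149376] [ 0.27567055 -1.85006466 -0.05435655]
(np.float64(217.34882486757414), np.float64(250.80725531530135))
(np.float64(325.99630335622373), np.float64(314.79313988212823))
```

View pics/c8.png

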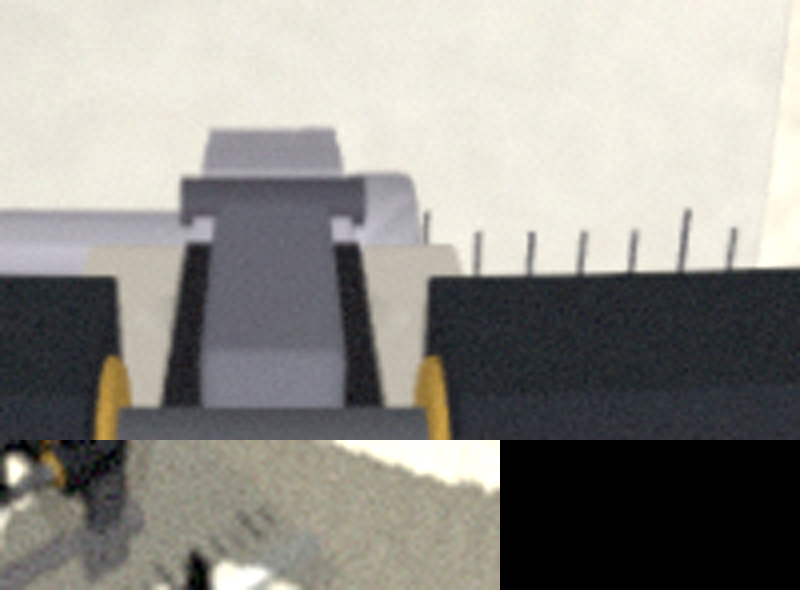

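The rod is out with the collar hard against the clip (crop x 365–418, clip centred at 273). The fin is hidden behind the finger here, so I'll measure it numerically from the earlier frames.

```bash
python3 - <<'E'
from h import *
L=lambda f:pickle.load(open(f,'rb'))
def show(f,u0,u1,v0,v1):
    g=L(f)['image'][v0:v1,u0:u1].max(2); print(f,'cols',u0,'..'); 
    for i,r in enumerate(g): print(v0+i,' '.join('%3d'%x for x in r))
show('w2.pkl',356,384,226,260)
show('top0.pkl',236,250,210,224)
show('scene0.pkl',292,308,228,252)
E
```

```text
w2.pkl cols 356 ..
226 128 129 125 125 128 127 128 127 127 130 128 126 128 130 127 128 128 126 126 127 126 125 127 125 125 127 128 125
227 128 129 127 125 122 122 123 121 122 124 122 124 122 121 122 123 120 120 119 120 123 126 124 125 126 126 126 125
228 129 127 126 112  83  65  65  65  64  63  64  61  61  58  58  57  56  53  53  71 105 122 125 125 125 124 124 123
229 116 116 115  96  51  24  21  18  22  22  21  24  21  18  21  15  18  19  18  30  61 101 114 116 117 115 116 115
230 120 113 110  89  40  19  12  14   9  14  17  16  12  16  19  14  13  17  15  18  28  62 102 110 112 109 110 111
231 175 132 122  99  40  17  21  18  19  15  16  20  14  20  18  18  17  17  13  17  20  45 109 122 123 121 123 124
232 205 144 132 103  40  19  16  19  20  18  17  17  18  20  21  21  18  18  18  19  14  49 116 129 131 133 131 132
233 208 144 131 101  38  10  20  16  16  20  18  16  16  21  20  15  19  13  18  18  22  53 119 131 131 131 133 132
234 210 147 123  86  28  16  18  14  14  18  18  21  18  19  20  17  23  21  21  20  19  56 121 133 133 134 132 132
235 208 155 130  83  28  16  21  15  
[... 4678 characters left out ...]
  45  85 113 110 108
242 119 109  56   6   9  16  30  18  20  14  17  20  50  79  90  91
243 120 114  80  23  12  11   4   3  15  10   9  12  27  61  88  98
244 119 117 100  72  40  13  13   8  13  10   4  19  33  78 103 117
245 120 120 119 108  75  34   8  16  22  20  21  42  66  98 118 121
246 121 129 126 126 106  73  21   9   5  31  62  84  98 117 120 121
247 127 126 131 127 118  92  49  27  43  68  93 113 117 127 122 119
248 125 129 122 115 105  90  73  58  66  95 120 119 120 118 116 114
249 125 119 107  89  87  99 102  97  98 113 124 123 119 115 108 105
250 117 103  89  90 105 107 119 121 121 121 119 119 117 107 107 104
251  93  89  97 104 118 127 118 122 120 119 121 109 105  98 111 127
```

```bash
python3 - <<'E'
from h import *
L=lambda f:pickle.load(open(f,'rb'))
e=np.array([-.9959,.0906,0]); w2,w6,s0,t0=L('w2.pkl'),L('w6.pkl'),L('scene0.pkl'),L('top0.pkl')
S=lambda P:round(1000*float(P@e),2)
print('fin w2',S(pl(w2,374.75,255,.05)),pl(w2,374.75,255,.05),'scene',S(pl(s0,299.5,233.6,.05)),'top',S(pl(t0,242.5,217,.05)))
print('TCP w2',S(w2['obs']['tool_pos']),'w6',S(w6['obs']['tool_pos']))
print('clip ctr w6 jaw top z',S(pl(w6,283.3,235,.0569)))
for f,r,c0,c1 in((w6,range(238,250,2),300,326),(w2,range(194,214,3),298,324)):
    for v in r: print(v,c0,f['image'][v,c0:c1].max(1))
E
```

```text
fin w2 -535.89 [0.54477849 0.07342854 0.05      ] scene -532.95 top -533.94
TCP w2 -623.36 w6 -558.63
clip ctr w6 jaw top z -559.33
238 300 [ 53  52  55  53  55  54  73  91  92  92  92  93  92  90  95  93  94  92
  96 129 131 134 133 134 134 133]
240 300 [ 56  58  58  56  57  61  76  94  98  98  97  97  98  99 101  97  99  93
  92 114 131 133 133 134 133 133]
242 300 [ 55  54  57  56  55  59  78  99 100 101 101 102 102 100  96  96  95  94
  94 109 128 120 121 131 134 134]
244 300 [ 83  81  73  55  50  57  86 104 105 105 104 104 101  99  93  97  97  98
  98 104 120  77 103 132 134 135]
246 300 [106 105  94  77  80  82 102 109 110 107 104  99  99 100 100  99  99 101
 100 101 105  79 114 133 134 135]
248 300 [108 105  99 102 111 114 113 110 108 103 104 104 101 104 104 102 103 104
  99  98 101  80 118 133 136 135]
194 298 [125 124 126 126 123 124 106  83  91  93  92  93  92  94  93  94  92  90
 104 126 128 132 128 129 128 129]
197 298 [108 110 108 109 108 106  89  79  93 100 101  98  99  99  95  91  93  94
  93 126 129 130 127 128 129 128]
200 298 [ 98  97  97  96  94  94  96  84  97 106 102 102  98 100 101 101  99  98
  96 119 126 128 127 127 127 127]
203 298 [107 108 105 106 107 107 105  90  95 101 100 102 102 103 103 101  98 100
  97 111 126 128 130 129 128 122]
206 298 [100 101 102 102 102 102  99  85  90  95  98  99 101 103  99 101 100  98
  98 123 170 176 172 132 126 119]
209 298 [ 93  94  92  93  92  93  93  81  89  95  93  98  97  97  97  96  98  97
 113 204 213 215 214 209 207 196]
212 298 [126 126 129 131 130 127 100  79  91  91  90  92  93  94  95  94  93  96
 130 206 214 214 214 216 213 178]
```

```bash
python3 - <<'E'
from h import *
L=lambda f:pickle.load(open(f,'rb'))
e=np.array([-.9959,.0906,0]); n=np.array([.0906,.9959,0]); w2,w6=L('w2.pkl'),L('w6.pkl')
lat=n@np.array([.6034,.0168,0])
for f,s in((w2,-.5943),(w6,-.5376)):
  for a in (0,30,60,90):
    P=s*e+n*(lat-.012*np.sin(np.radians(a)))+np.array([0,0,.045+.012*np.cos(np.radians(a))]); print(s,a,np.round(proj(f,P),2))
E
```

```text
-0.5943 0 [317.41 205.9 ]
-0.5943 30 [317.42 198.72]
-0.5943 60 [317.05 192.56]
-0.5943 90 [316.41 189.18]
-0.5376 0 [321.63 258.61]
-0.5376 30 [321.78 247.82]
-0.5376 60 [321.24 237.71]
-0.5376 90 [320.21 231.35]
```

Call:
{"name": "jog_arm", "arguments": {
  "plan": [
    [[0,0,0.003,0,0,0,0],[0,0,0.006,0,0,0,0],[0,0,0.0082,0,0,0,0],[0,0,0.0082,0,0,0,0],[0,0,0.0082,0,0,0,0],[0,0,0.0082,0,0,0,0]]
  ]
}}

```text
clock: 11.85
tool_pos: [0.5551, 0.0218, 0.0656]
orientation: [-180.0, 0.0, -95.2]
force: [5.7, 1.8, 0.2]
opening: 0.0154
gripper_force: 30.0
```

```bash
python3 - <<'E'
from h import *
e=np.array([-.9959,.0906,0]); n=np.array([.0906,.9959,0]); lat=n@np.array([.6034,.0168,0])
s=snap('wrist','w7'); o=s['obs']; print(o['clock'],o['tool_pos'],o['orientation'],o['force'],o['opening'],1000*o['tool_pos']@e)
sc=snap('scene','s7'); t=snap('top','t7')
for d in(-.5314,-.5304,-.5294):
  for a in(30,60): print(d,a,proj(s,d*e+n*(lat-.012*np.sin(np.radians(a)))+np.array([0,0,.045+.012*np.cos(np.radians(a))])))
for v in range(236,250,2): print(v,s['image'][v,312:326].max(1))
print('scene: collar pred',proj(sc,-.5358*e+n*lat+[0,0,.045]),'fin pred',proj(sc,-.5358*e+n*(lat+.045)+[0,0,.05]))
g=sc['image'][216:244,270:308].max(2)
for i,r in enumerate(g): print(216+i,' '.join('%3d'%x for x in r))
E
```

```text
11.85 [0.55511501 0.02178674 0.06562807] [-1.79979926e+02  8.82312592e-03 -9.52423265e+01] [5.74733035 1.75001531 0.17698444] 0.015434077973602155 -550.8651637087772
-0.5314 30 (np.float64(319.0298437499066), np.float64(247.8720098496523))
-0.5314 60 (np.float64(318.5267535769601), np.float64(237.7550363744863))
-0.5304 30 (np.float64(320.7873276582651), np.float64(247.85443476110032))
-0.5304 60 (np.float64(320.2609051675959), np.float64(237.74194717411305))
-0.5294 30 (np.float64(322.54258830342076), np.float64(247.8361599671789))
-0.5294 60 (np.float64(321.99291917730926), np.float64(237.7283635190865))
236 [ 87  86  88  86  86  86 109 129 132 134 133 132 131 131]
238 [ 91  90  90  92  92  94  97 128 133 132 134 132 132 132]
240 [ 99  97  99  97  96  93  95 118 132 134 133 132 132 132]
242 [101  99  98  94  93  94  91 110 132 134 135 134 131 132]
244 [ 99  97  95  95  94  97  98 107 131 133 135 134 133 131]
246 [ 98  97  98  99 100 102  99 104 131 135 134 134 134 133]
248 [103 103 103 102 101 103 100 104 133 135 128 108  99 122]
scene: collar pred (np.float64(285.0483203978235), n
[... 3771 characters left out ...]
  74  76  91 115 130  89  80  73  35   2   9  13  38  86 134 146 154 151 150
240  80  81  76  78  81  82  85  84  82  82  78  85  81  81  81  72  74  79  83  75  68  78 105 114  71  29  18  16   9  10   0  19  56 102 138 151 146 142
241  82  84  78  81  80  83  86  79  79  82  78  79  84  79  74  69  73  76  84  77  80  91 116 106  60  13  11  10  17   4  20  18  18  62 102 134 137 128
242  81  82  81  87  80  80  80  85  82  86  82  78  76  79  82  75  72  67  71  79  94 120 140 128  71  16  17   7  14  19   0  12  17  14  64 100 106 106
243  82  84  79  84  78  81  79  86  80  82  81  76  65  69  78  81  73  75  79  93 121 135 150 140  87  41   6   0  22  10   9  14   9  20  39  81 109 124
```

Call:
{"name": "jog_arm", "arguments": {
  "plan": [
    [[0,0,0.0006,0,0,0,0],[0,0,0.0006,0,0,0,0],[0,0,0.0006,0,0,0,0],[0,0,0.0006,0,0,0,0]]
  ]
}}

```text
clock: 12.5
tool_pos: [0.5546, 0.0219, 0.0656]
orientation: [-180.0, 0.0, -95.2]
force: [5.7, 0.3, 0.5]
opening: 0.0159
gripper_force: 30.0
```

```bash
python3 - <<'E'
from h import *
o=ctrl.get_obs(); print(o['tool_pos'],o['force'],1000*o['tool_pos']@np.array([-.9959,.0906,0]))
print(ctrl.close_job())
E
```

```text
[0.55459617 0.0218608  0.0656401 ] [5.65679285 0.2522215  0.50381557] -550.3417366955649
the job is handed in; nothing more can be done
None
```

Job handed in at 12.5 s, still gripping the clip, with the collar within about 1 mm of the fin by my measurement (about 64 mm of travel); I judged the jaw snapped shut from seat height, push force and the wrist picture, as its closed side could not be seen directly.

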